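# Roll the pin off the rolling circles

## Task

Clear the printed circles of the pastry mat for the dough: with your fingertips on top of the rolling pin, roll it away from you until its barrel lies inside the long blank panel printed along the mat's far side, without lying over either of the panel's long lines, and leave it there at rest. Make it roll, do not drag it, and keep your fingers on its upper half; do not grip or lift it. Leave everything else on the counter where it is.

Things in the scene. Friction and masses are not known exactly. Their poses are not given: they have to be found in the camera images.
- rolling_pin: one-piece wooden rolling pin lying across the mat's printed circles: barrel 60 mm in diameter, 250 mm long, a slimmer handle (29 by 90 mm) at each end; 0.4 to 0.85 kg. Origin at its middle, on its axis, 33 mm above the counter (barrel top at 63 mm); its y axis runs along it to the robot's left, x and z turn as it rolls. Rolls without slipping; let go at 50 mm/s it coasts a few mm
- barrel_left (a point): centre of the barrel's left end face, on the pin's axis, 125 mm from its middle (+y of the pin)
- barrel_right (a point): centre of the barrel's right end face, on the pin's axis, 125 mm from its middle (-y of the pin)
- pastry_mat: pale grey silicone mat fixed to the counter, 360 mm deep (its x, away from the robot), 580 wide (y), 3 thick; origin under its centre. Dark printing: three concentric circles (largest 240 mm across, centred 60 mm nearer than the mat's centre), edge rulers, and a blank rectangular panel at the far side, 90 deep by 500 wide, its long lines 72 and 162 mm beyond the mat's centre
- panel_centre (a point): middle of the blank panel, on the mat's top, 117 mm beyond the mat's centre; axes as the mat's
- measuring_cup: clear glass measuring cup with a side handle, 100 mm wide, 105 mm high, left of the mat; origin at the middle of its underside. Not to be disturbed
- biscuit_cutter: plain round steel biscuit cutter, an open ring 68 mm across, 42 mm high, standing on the mat's near left part; origin at the middle of its underside. Not to be disturbed
- pastry_brush: pastry brush with bamboo handle, 170 mm long, lying on the mat's near right part; origin at the middle of its underside. Not to be disturbed
- bamboo_spatula: flat bamboo spatula, 300 mm long, lying right of the mat; origin at the middle of its underside. Not to be disturbed
- canister: stainless canister with hinged lid and clasp, 115 mm across, 172 mm high, left of the mat; origin at the middle of its underside. Not to be disturbed
- flour_shaker: metal flour shaker with a side handle and pierced top, 76 mm across, 114 mm high, standing on the counter beyond the mat's far edge; origin at the middle of its underside. Not to be disturbed
- extract_bottle: small amber glass bottle with black cap, 48 mm across, 115 mm high, standing on the counter beyond the mat's far edge; origin at the middle of its underside. Not to be disturbed

How it is judged:
By the outcome, as a careful person would: the job done as asked, in the order asked, and still so for the second after the job is handed in, with the robot touching nothing.
It also fails if it takes over 58 s, if anything falls off the work surface, if the arm or the gripper's body presses on something with over 40 N, if the wrist force passes 120 N, or if a joint passes its speed limit or range.

## Robot

A 7-joint arm with a two-finger parallel gripper is mounted at the origin on the work surface. World frame = base frame: x ahead of the robot, y to its left, z up, the work surface at z = 0. Lengths are in m, angles in rad, forces in N, time in s.
With the tool pointing down it reaches from about 0.4 to 0.85 m from the base axis. Payload 4.5 kg.
Tool frame: the origin (TCP) lies midway between the tips of the shut fingers; the grasp point (between the pads) lies 19 mm behind it; x points along the fingers, y is the direction in which the jaws open and shut, and the axes are right-handed (so a half turn about x gives the same grasp; the last joint's range is limited). The gripper opens to 88 mm and grips with 3 to 60 N. Pads are 18 mm wide; open, the fingers measure 123 mm over their backs; the gripper's body (75 mm by 187 mm) begins 45 mm behind the grasp point.
Start: joints at [1.27, 0.689, -0.195, 1.565, 0.157, 0.902, -0.215], TCP at [0.205, -0.59, 0.239] pointing down, gripper open.
Joint ranges: [-3.01, 3.01], [-0.46, 2.08], [-1.47, 1.51], [0.13, 2.56], [-1, 4.14], [0.04, 2.09], [-2.66, 2.66]. Speed limits (rad/s): [2.57, 2.57, 3.14, 3.14, 3.14, 3.14, 3.14].

## Interface

Orientations are given as a unit quaternion [x, y, z, w].
In Python, from plant import r gives the robot as it stands.
- The arm moves only by the tool arm_command, never from a script. Its argument "plan" is a list of rows, each a list of 5 numbers: the finger opening in m, from 0 to 0.0881, then the shift along the tool's x, y, z in m, then the turn about the tool's x in rad. In form: [[grip, dx, dy, dz, roll], ...]. A call has 1 to 12 rows; each row shifts and turns the commanded pose from where the row before left it, along the tool's axes as they then stand; what a row does not reach is not made up. A row lasts 1/8 s, in which the tool goes at most 62.5 mm and 10.7 degrees, less where a joint would pass 70% of its speed; a pose out of reach is approached as far as the arm can. A call is refused whole if a number of a shift passes 0.0625 or a number of a turn 0.188, either way. A call with a gripper value outside its range is refused whole. The fingers move at their own pace and stop on an object; "force" is the grip in N (left out, the last holds). Time passes only in rows, so rows that do not move let the fingers close. It gives the time, the measured TCP pose, the force and the opening at its end, in the units of the state.
- r.get_state(): the state, without advancing time (a new reading comes with each control period).
- r.snapshot(name): name is "side" or "top" or "wrist"; returns (picture, depth): 420x560x3 uint8, red, green, blue; 420x560 float32, m along the optical axis (not along the pixel's ray), 0 where there is no reading.
- r.calibration(name): a dict with "fx", "fy", "cx", "cy" (pixels), "k1" (the pictures are not rectified: a ray, as slopes to the right and down, at radius r is drawn at 1 + k1 r^2 times it, then the intrinsics apply), "eye" and "orientation" of the camera in the world; the wrist camera has in their place "mount" (4x4, takes a point from camera to tool coordinates, whose origin is the TCP and whose axes are the tool frame's). Camera axes: x right, y down, z forward; pixel columns grow to the right and rows downward; lengths in m; the calibration is good to about 2 mm. A picture is of the moment at which its call begins: read the wrist's pose just before it. calibration takes no time and is no camera call.
- r.finish_job(): hands the job in, once; it reports no verdict.
The state is a dict: "clock": time; "q": joint angles; "qd": joint speeds; "joint_torque": joint torques, N m; "tool_pos": TCP position; "eef_rot": TCP orientation; "contact_force": force on the tool from outside, world axes, zero at the start; "moment": the same for the moment, N m; "opening": opening from 0.0 (shut) to 1.0 (fully open).
Only numpy, scipy, OpenCV 4.12 (cv2) and the standard library are available. Lean on these libraries where they do the work, as an engineer would, in place of code of your own. Each camera call takes 0.05 s, during which the arm holds its last target.

## Working session

There is one attempt and no reset: what is moved stays moved. The work goes in short steps, Python scripts to look and compute and a tool call to move; the robot and the scene stay as the last step left them, time stands still between calls to the robot, and variables do not carry over. Pictures are saved under pics/ and viewed, and the job is handed in when it is done.

Besides the shell and the picture viewer there is one more tool, called after "Request:" in YAML: its name, and indented under it one key for each argument. arm_command: Moves the arm, as the interface text tells. Its arguments: {"type":"object","properties":{"plan":{"type":"array","items":{"type":"array","items":{"type":"number"}}},"force":{"type":"number"}},"required":["plan"]}

```bash
ls; mkdir -p pics
python3 - <<'E'
from plant import r
import cv2,numpy as np
print(r.get_state())
for n in ("top","side"):
    p,d=r.snapshot(n); cv2.imwrite(f"pics/{n}0.png",p[:,:,::-1]); np.savez(f"{n}0.npz",p=p,d=d); print(n,r.calibration(n))
print(r.calibration("wrist"))
E
```

```text
pics
{'clock': 0.0, 'q': array([ 1.26978487,  0.68997681, -0.1945567 ,  1.56630645,  0.15733044,
        0.90247613, -0.21510527]), 'qd': array([ 2.99117048e-04,  8.71496494e-05, -1.55836603e-05, -5.87725698e-04,
        1.74783095e-03,  8.81136022e-04, -6.48164738e-04]), 'joint_torque': array([-2.48631040e-04, -5.27561617e+01, -1.26695249e+00, -1.53429848e+01,
       -5.26419317e-02,  6.55436539e-03,  1.76691692e-04]), 'tool_pos': array([ 0.20514091, -0.58973383,  0.2379256 ]), 'eef_rot': array([-0.69706772, -0.11847382,  0.6973602 , -0.1172574 ]), 'contact_force': array([-0.21398949, -0.05224811, -0.0658166 ]), 'moment': array([-0.0381005 ,  0.03701305, -0.04809949]), 'opening': 1.0016169981217078}
top {'fx': 495.66761670209183, 'fy': 495.66761670209183, 'cx': 274.91178465209185, 'cy': 212.8585567896812, 'k1': -0.03160480127912923, 'eye': array([0.30091088, 0.01809511, 1.50796618]), 'orientation': array([-0.70134061,  0.70842464, -0.04886609,  0.06219321])}
side {'fx': 405.67063288173944, 'fy': 405.67063288173944, 'cx': 274.7133332431069, 'cy': 213.72307331039707, 'k1': 0.015206817658522628, 'eye': array([-0.04766128,  0.63584042,  0.55141152]), 'orientation': array([-0.32760362,  0.80228364, -0.460891  ,  0.19130161])}
{'fx': 309.5788353873318, 'fy': 309.5788353873318, 'cx': 278.8658727231495, 'cy': 209.7001219720717, 'k1': 0.000580637216153432, 'mount': array([[-4.40824001e-04, -2.66700103e-01,  9.63779467e-01,
        -1.46152494e-01],
       [ 9.99999896e-01, -2.28664117e-04,  3.94114239e-04,
        -8.27254596e-05],
       [ 1.15271472e-04,  9.63779540e-01,  2.66700176e-01,
        -6.88089385e-02],
       [ 0.00000000e+00,  0.00000000e+00,  0.00000000e+00,
         1.00000000e+00]])}
```

View pics/top0.png

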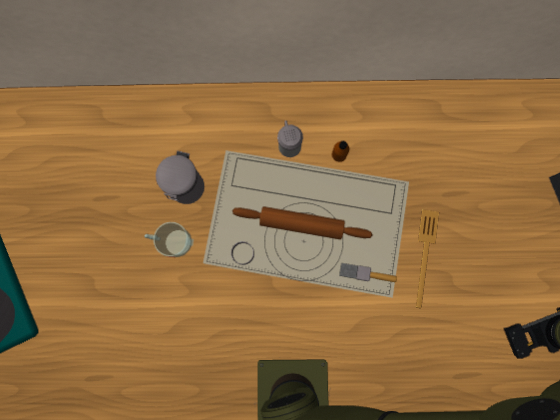

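View pics/side0.png

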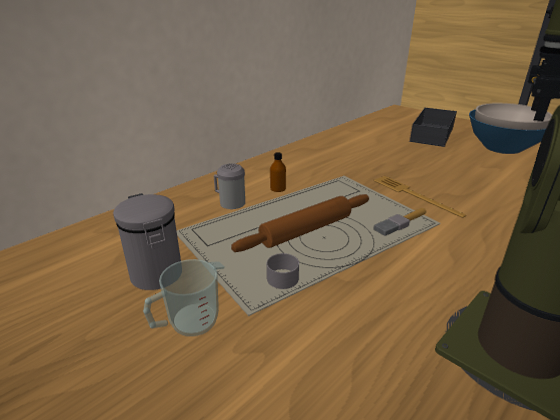

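```bash
cat > h.py <<'E'
import numpy as np,cv2
from scipy.spatial.transform import Rotation as R
def ray(c,uv,eye=None,Rm=None):
    uv=np.atleast_2d(uv).astype(float)
    K=np.array([[c['fx'],0,c['cx']],[0,c['fy'],c['cy']],[0,0,1]])
    n=cv2.undistortPoints(uv[:,None,:],K,np.array([c['k1'],0,0,0.]))[:,0]
    d=np.c_[n,np.ones(len(n))]
    if Rm is None: Rm=R.from_quat(c['orientation']).as_matrix(); eye=c['eye']
    return np.array(eye),d@Rm.T
def onz(c,uv,z,**k):
    e,d=ray(c,uv,**k); return e+d*((z-e[2])/d[:,2:3])
def wristpose(c,s):
    T=np.eye(4);T[:3,:3]=R.from_quat(s['eef_rot']).as_matrix();T[:3,3]=s['tool_pos'];T=T@c['mount'];return dict(eye=T[:3,3],Rm=T[:3,:3])
def pinmask(p):
    hsv=cv2.cvtColor(p,cv2.COLOR_RGB2HSV)
    m=((hsv[...,0]<14)&(hsv[...,1]>120)&(hsv[...,2]>40)).astype(np.uint8)
    return m
def biggest(m):
    n,l,s,_=cv2.connectedComponentsWithStats(m); i=1+np.argmax(s[1:,4]); return (l==i).astype(np.uint8)
def pin(c,p,z=0.033,win=(190,140,410,300),**k):
    """axis line by colour mask: map mask pixels onto the axis plane"""
    m=pinmask(p); w=np.zeros_like(m); x0,y0,x1,y1=win; w[y0:y1,x0:x1]=m[y0:y1,x0:x1]
    m=biggest(w); 
    ys,xs=np.nonzero(m); P=onz(c,np.c_[xs,ys],z,**k)[:,:2]
    (_,_),_,_=cv2.minAreaRect(P.astype(np.float32))
    return m,P
E
python3 - <<'E'
from plant import r
from h import *
c=r.calibration("top"); f=np.load("top0.npz"); p=f['p']; d=f['d']
m,P=pin(c,p)
# axis direction PCA, barrel = where width > 45mm
mu=P.mean(0); u=np.linalg.svd(P-mu,full_matrices=False)[2][0]; u*=np.sign(u[1]); n=np.array([u[1],-u[0]])
t=(P-mu)@u; s=(P-mu)@n
print("px",m.sum(),"len",np.ptp(t))
for a in np.arange(np.floor(t.min()*100)/100,t.max(),0.01):
    k=(t>=a)&(t<a+.01); print(round(a,3),k.sum(),np.round([s[k].min(),s[k].max()],4))
print("mu",mu,"u",u,"yaw",np.degrees(np.arctan2(-u[0],u[1])))
cv2.imwrite("pics/m0.png",np.hstack([cv2.resize(p[130:310,190:420,::-1],None,fx=3,fy=3)]))
print([d[y,x] for x,y in((300,222),(303,270),(250,230))])
E
```

```text
px 1979 len 0.42118562273406457
-0.22 1 [-0.0011 -0.0011]
-0.21 18 [-0.0085  0.0073]
-0.2 28 [-0.0106  0.0117]
-0.19 27 [-0.0122  0.0121]
-0.18 27 [-0.0108  0.0116]
-0.17 29 [-0.0123  0.0125]
-0.16 28 [-0.0114  0.0115]
-0.15 23 [-0.01    0.0094]
-0.14 19 [-0.0081  0.0078]
-0.13 36 [-0.026   0.0261]
-0.12 63 [-0.0276  0.0281]
-0.11 63 [-0.0281  0.027 ]
-0.1 64 [-0.0283  0.0284]
-0.09 63 [-0.0269  0.0283]
-0.08 62 [-0.0274  0.0278]
-0.07 61 [-0.0276  0.0282]
-0.06 65 [-0.0286  0.0271]
-0.05 62 [-0.0277  0.028 ]
-0.04 62 [-0.0282  0.029 ]
-0.03 66 [-0.0284  0.0284]
-0.02 62 [-0.027   0.0283]
-0.01 62 [-0.028   0.0278]
0.0 66 [-0.0277  0.0292]
0.01 60 [-0.0263  0.0271]
0.02 63 [-0.0278  0.028 ]
0.03 62 [-0.0284  0.027 ]
0.04 64 [-0.0285  0.0279]
0.05 61 [-0.0271  0.0283]
0.06 61 [-0.0276  0.0278]
0.07 62 [-0.0278  0.0262]
0.08 62 [-0.0283  0.0276]
0.09 62 [-0.028  0.028]
0.1 62 [-0.0285  0.027 ]
0.11 62 [-0.0276  0.0279]
0.12 41 [-0.0262  0.0263]
0.13 19 [-0.0074  0.0087]
0.14 24 [-0.0095  0.0106]
0.15 27 [-0.0111  0.0115]
0.16 27 [-0.0126  0.0124]
0.17 26 [-0.0112  0.0114]
0.18 29 [-0.0128  0.0123]
0.19 27 [-0.0114  0.0112]
0.2 19 [-0.0094  0.0091]
0.21 2 [0.0015 0.0045]
mu [ 0.50463237 -0.03496773] u [0.18521135 0.98269871] yaw -10.673454904761904
[np.float32(1.4627967), np.float32(1.5007614), np.float32(1.5148653)]
```

View pics/m0.png

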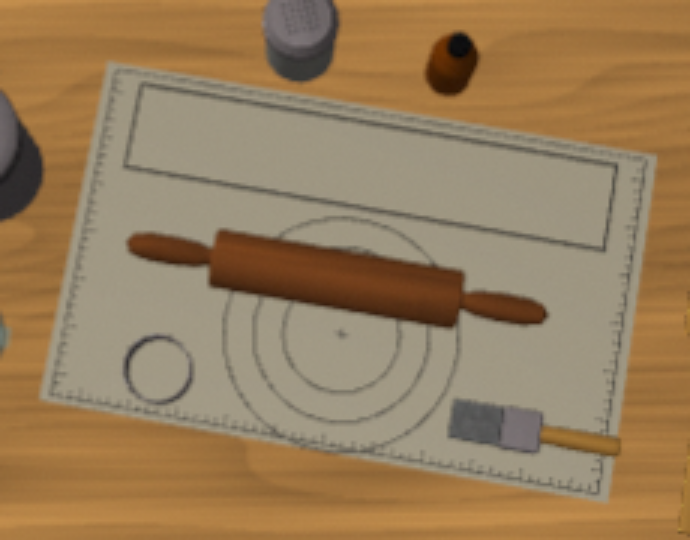

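Run:
```python
from plant import r
from h import *
c=r.calibration("top"); p=np.load("top0.npz")['p']
off=np.array([190,130]); f=lambda a:(np.array(a)+.5)/3-.5+off
C=f([(109,63),(656,156),(607,500),(41,399)]); P=f([(142,84),(617,165),(604,250),(124,166)])
Cw=onz(c,C,.003)[:,:2]; Pw=onz(c,P,.003)[:,:2]
print("mat corners",Cw.round(4)); print("panel",Pw.round(4))
side=lambda Q:[round(float(np.linalg.norm(Q[i]-Q[(i+1)%4])),4) for i in range(4)]
print(side(Cw),side(Pw))
# mask version
hsv=cv2.cvtColor(p,cv2.COLOR_RGB2HSV); w=np.zeros(p.shape[:2],np.uint8); w[140:310,190:415]=1
m=biggest(((hsv[...,1]<70)&(hsv[...,2]>90)).astype(np.uint8)*w)
cnt=max(cv2.findContours(m,cv2.RETR_EXTERNAL,cv2.CHAIN_APPROX_NONE)[0],key=cv2.contourArea)[:,0]
W=onz(c,cnt,.003)[:,:2].astype(np.float32)
rc=cv2.minAreaRect(W);print(rc)
# panel lines: dark pixels within mat -> rotated coords
for nm,Q in(("mat",Cw),("panel",Pw)):
    a=(Q[0]-Q[1])+(Q[3]-Q[2]); b=(Q[0]-Q[3])+(Q[1]-Q[2])
    print(nm,Q.mean(0),"yaw from width",np.degrees(np.arctan2(-a[0],a[1])),"from depth",np.degrees(np.arctan2(b[1],b[0])))
# refine: sample along long lines perpendicular minimum
g=cv2.cvtColor(p,cv2.COLOR_RGB2GRAY).astype(np.float32)
for nm,(A,B) in dict(far=(P[0],P[1]),near=(P[3],P[2])).items():
    t=np.linspace(.04,.96,80); pts=[]
    for q in t:
        x=A+(B-A)*q; ys=x[1]+np.linspace(-3,3,25)
        v=cv2.remap(g,np.full((1,25),x[0],np.float32),ys[None].astype(np.float32),cv2.INTER_LINEAR)[0]
        wt=np.clip(np.percentile(v,70)-8-v,0,None); 
        if wt.sum()>5: pts.append((x[0],(wt*ys).sum()/wt.sum()))
    L=onz(c,np.array(pts),.003)[:,:2]; vx,vy,x0,y0=cv2.fitLine(L.astype(np.float32),cv2.DIST_HUBER,0,.01,.01).ravel()
    print(nm,len(pts),"yaw",np.degrees(np.arctan(-vx/vy)),x0,y0)
```

```text
mat corners [[ 0.7395  0.1977]
 [ 0.6327 -0.3685]
 [ 0.283  -0.3023]
 [ 0.389   0.2643]]
panel [[ 0.7163  0.163 ]
 [ 0.6236 -0.3278]
 [ 0.5351 -0.3104]
 [ 0.6289  0.1813]]
[0.5762, 0.3559, 0.5765, 0.3568] [0.4995, 0.0902, 0.5006, 0.0893]
((0.5104915499687195, -0.05175545811653137), (0.5774682760238647, 0.35695433616638184), 79.2669677734375)
mat [ 0.51104938 -0.0521967 ] yaw from width -10.641985592378534 from depth -10.735003299813538
panel [ 0.62600182 -0.07348554] yaw from width -10.748816691140298 from depth -11.496411914048256
far 80 yaw -10.765264 0.6735491 -0.06529741
near 80 yaw -10.762312 0.5816661 -0.06569659
```

```bash
cat >> h.py <<'E'
YAW=np.radians(-10.72)
N=np.array([np.cos(YAW),np.sin(YAW)]); U=np.array([-np.sin(YAW),np.cos(YAW)])
PC=np.array([0.626,-0.0735])
def plan_to(s,xy,z,grip_yaw=None):
    A=R.from_quat(s['eef_rot']).as_matrix()
    d=np.array([*xy,z])-s['tool_pos']
    print("tool axes x,y,z cols\n",A.round(4)); print("shift in tool axes",(A.T@d).round(4))
    y=A[:2,1]; best=[]
    for sg in(1,-1):
        t=sg*U; ang=np.arctan2(y[0]*t[1]-y[1]*t[0],y@t) # ccw world about +z
        best.append(-ang)  # about tool x (down)
    print("roll about tool x options",np.round(best,4))
E
python3 - <<'E'
from plant import r
from h import *
s=r.get_state()
print("N",N,"U",U)
plan_to(s,np.array([.5046,-.0350])-0.014*N,.12)
E
```

```text
N [ 0.98254793 -0.1860096 ] U [0.1860096  0.98254793]
tool axes x,y,z cols
 [[-6.000e-04  3.286e-01 -9.445e-01]
 [ 1.500e-03 -9.445e-01 -3.286e-01]
 [-1.000e+00 -1.600e-03  1.000e-04]]
shift in tool axes [ 0.1186 -0.4324 -0.453 ]
roll about tool x options [-2.6196  0.522 ]
```

Request:
arm_command:
  plan:
    - [0.0881,0,-0.036,-0.0377,0]
    - [0.0881,0,-0.036,-0.0377,0]
    - [0.0881,0,-0.036,-0.0377,0]
    - [0.0881,0,-0.036,-0.0377,0]
    - [0.0881,0,-0.036,-0.0377,0]
    - [0.0881,0,-0.036,-0.0377,0]
    - [0.0881,0,-0.036,-0.0377,0]
    - [0.0881,0,-0.036,-0.0377,0]
    - [0.0881,0,-0.036,-0.0377,0]
    - [0.0881,0,-0.036,-0.0377,0]
    - [0.0881,0,-0.036,-0.0377,0]
    - [0.0881,0,-0.036,-0.0377,0]

```text
clock: 1.6
tool_pos: [0.4911, -0.0321, 0.2385]
eef_rot: [-0.697, -0.118, 0.697, -0.118]
contact_force: [0.5, -0.9, 0.3]
opening: 0.998
```

Request:
arm_command:
  plan:
    - [0.0881,0,0,0,0.13]
    - [0.0881,0,0,0,0.13]
    - [0.0881,0,0,0,0.13]
    - [0.0881,0,0,0,0.13]
    - [0.0881,0,0,0,0]
    - [0.0881,0,0,0,0]

```text
clock: 2.35
tool_pos: [0.4906, -0.0336, 0.2386]
eef_rot: [-0.704, 0.065, 0.704, 0.065]
contact_force: [-0.0, 0.4, -0.1]
opening: 0.999
```

Run:
```python
from plant import r
from h import *
s=r.get_state(); print(s['clock'],s['tool_pos'],s['contact_force'])
plan_to(s,np.array([.5046,-.0350])-0.014*N,.085)
p,d=r.snapshot("wrist"); cv2.imwrite("pics/w1.png",p[:,:,::-1])
```

```text
2.35 [ 0.49057815 -0.03360247  0.23859514] [-0.03720436  0.36152066 -0.05295448]
tool axes x,y,z cols
 [[-4.000e-04 -1.819e-01 -9.833e-01]
 [-1.000e-04 -9.833e-01  1.819e-01]
 [-1.000e+00  1.000e-04  3.000e-04]]
shift in tool axes [ 1.536e-01 -1.300e-03 -1.000e-04]
roll about tool x options [-3.1374  0.0042]
```

View pics/w1.png

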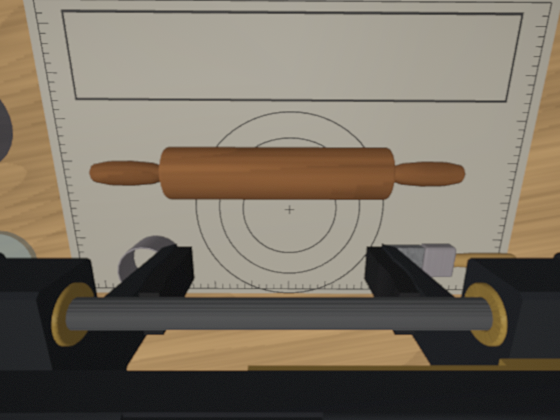

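```bash
cat >> h.py <<'E'
def wmeas(r,name=None):
    c=r.calibration("wrist"); s=r.get_state(); k=wristpose(c,s); p,d=r.snapshot("wrist")
    if name: cv2.imwrite(name,p[:,:,::-1])
    m=pinmask(p); m[245:]=0; m=biggest(m); ys,xs=np.nonzero(m)
    P=onz(c,np.c_[xs,ys],.033,**k)[:,:2]; a=(P-PC)@N; b=(P-PC)@U
    # bins along the barrel: midline and width
    bm=(b.min()+b.max())/2
    mid=[];
    for t in np.arange(-.115,.116,.01):
        q=abs(b-bm-t)<.005
        if q.sum()>10: mid.append((t,(a[q].min()+a[q].max())/2,np.ptp(a[q])))
    mid=np.array(mid); f=np.polyfit(mid[:,0],mid[:,1],1)
    print("clock",round(s['clock'],2),"tcp",s['tool_pos'].round(4),"F",s['contact_force'].round(2))
    print("tcp rel panel (n,u)",round(float((s['tool_pos'][:2]-PC)@N),4),round(float((s['tool_pos'][:2]-PC)@U),4))
    print("PIN n offset from panel",round(f[1],4),"yaw rel deg",round(float(np.degrees(np.arctan(-f[0]))),2),"u centre",round(bm,4),"len",round(np.ptp(b),4),"width",mid[:,2].mean().round(4))
    # panel lines in gray: dark pixels
    g=cv2.cvtColor(p,cv2.COLOR_RGB2GRAY)
    return p,c,k
def wline(p,c,k,a0,us):
    """refine a long panel line near n=a0 : sample along n at several u"""
    g=cv2.cvtColor(p,cv2.COLOR_RGB2GRAY).astype(np.float32); out=[]
    K=np.array([[c['fx'],0,c['cx']],[0,c['fy'],c['cy']],[0,0,1]])
    for u in us:
        aa=a0+np.linspace(-.009,.009,37); X=np.c_[(PC+aa[:,None]*N+u*U),np.full(37,.003)]
        rv=cv2.Rodrigues(k['Rm'].T)[0]; tv=-k['Rm'].T@k['eye']
        px=cv2.projectPoints(X,rv,tv,K,np.array([c['k1'],0,0,0.]))[0][:,0].astype(np.float32)
        v=cv2.remap(g,px[None,:,0].copy(),px[None,:,1].copy(),cv2.INTER_LINEAR)[0]
        w=np.clip(np.median(v)-15-v,0,None)
        if w.sum()>20: out.append((u,(w*aa).sum()/w.sum()))
    out=np.array(out)
    return (len(out),)+((np.median(out[:,1]).round(4),np.polyfit(*out.T,1)[0].round(4)) if len(out)>3 else ())
E
python3 - <<'E'
from plant import r
from h import *
p,c,k=wmeas(r)
us=np.linspace(-.2,.2,21)
print("near line",wline(p,c,k,-.045,us),"far",wline(p,c,k,.045,us))
E
```

```text
clock 2.4 tcp [ 0.4906 -0.0336  0.2386] F [ 0.06 -0.08  0.8 ]
tcp rel panel (n,u) -0.1404 0.014
PIN n offset from panel -0.1262 yaw rel deg 0.2 u centre 0.0163 len 0.4272 width 0.0574
near line (21, np.float64(-0.0445), np.float64(0.0016)) far (21, np.float64(0.0456), np.float64(0.0016))
```

Request:
arm_command:
  plan:
    - [0.0881,0.05,0,0,0]
    - [0.0881,0.05,-0.001,0,0]
    - [0.0881,0.04,0,0,0]
    - [0.0881,0.02,0,0,0]
    - [0.0881,0.009,0,0,0]
    - [0.0881,0,0,0,0]

```text
clock: 3.2
tool_pos: [0.491, -0.0327, 0.0697]
eef_rot: [-0.704, 0.065, 0.704, 0.065]
contact_force: [0.8, 0.1, -0.3]
opening: 1.0
```

Request:
arm_command:
  plan:
    - [0.0881,0.004,0,0,0]
    - [0.0881,0.003,0,0,0]
    - [0.0881,0,0,0,0]

```text
clock: 3.58
tool_pos: [0.4912, -0.0326, 0.063]
eef_rot: [0.704, -0.065, -0.704, -0.065]
contact_force: [0.1, -0.8, 1.1]
opening: 1.001
```

Request:
arm_command:
  plan:
    - [0.0881,0.001,0,0,0]
    - [0.0881,0,0,0,0]

```text
clock: 3.82
tool_pos: [0.4914, -0.0327, 0.0627]
eef_rot: [0.705, -0.065, -0.703, -0.065]
contact_force: [-1.3, 0.0, 9.7]
opening: 1.002
```

Run:
```python
from plant import r
from h import *
wmeas(r,"pics/w2.png")
p,d=r.snapshot("side"); cv2.imwrite("pics/s2.png",p[:,:,::-1])
```

```text
clock 3.83 tcp [ 0.4914 -0.0327  0.0627] F [-1.32  0.03  9.73]
tcp rel panel (n,u) -0.1398 0.0151
PIN n offset from panel -0.1112 yaw rel deg -2.55 u centre 0.0013 len 0.3122 width 0.0287
```

View pics/w2.png

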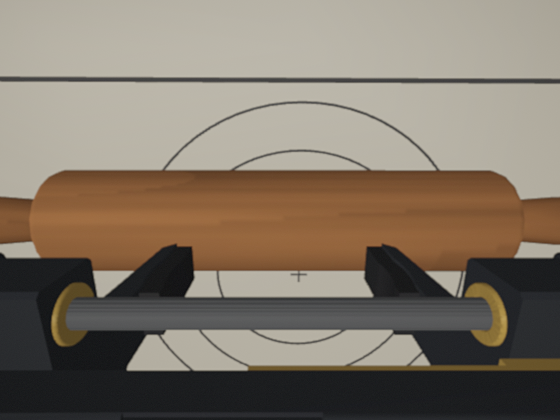

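View pics/s2.png

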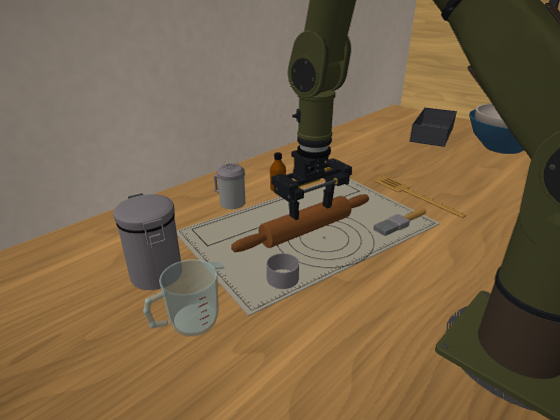

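Request:
arm_command:
  plan:
    - [0.0881,0,0,-0.002,0]
    - [0.0881,0,0,-0.004,0]
    - [0.0881,0,0,-0.006,0]
    - [0.0881,0,0,-0.006,0]
    - [0.0881,0,0,-0.006,0]

```text
clock: 4.55
tool_pos: [0.5162, -0.0373, 0.0633]
eef_rot: [0.705, -0.065, -0.703, -0.065]
contact_force: [-0.6, 0.7, 12.7]
opening: 0.998
```

```bash
cat >> h.py <<'E'
def wlow(r,name=None):
    c=r.calibration("wrist"); s=r.get_state(); k=wristpose(c,s); p,d=r.snapshot("wrist")
    if name: cv2.imwrite(name,p[:,:,::-1])
    m=pinmask(p); m[292:]=0; m=biggest(m)
    mid=[]
    for u in list(range(80,150,10))+list(range(210,350,10))+list(range(420,490,10)):
        ys=np.nonzero(m[:,u])[0]
        if len(ys)<20: continue
        e=np.array([(u,ys.min()-.5),(u,ys.max()+.5)]); o,dd=ray(c,e,**k)
        # tangent rays in the plane across the axis: bisector of the two tangents hits the axis
        dd/=np.linalg.norm(dd,axis=1)[:,None]
        b=dd[0]+dd[1]; 
        X=o+b*((.033-o[2])/b[2])
        mid.append(((X[:2]-PC)@U,(X[:2]-PC)@N,ys.max()))
    mid=np.array(mid); mid=mid[mid[:,2]<286]
    f=np.polyfit(mid[:,0],mid[:,1],1)
    n=float((s['tool_pos'][:2]-PC)@N)
    print("clock",round(s['clock'],2),"z",s['tool_pos'][2].round(4),"F",s['contact_force'].round(1),"tcp n",round(n,4),"pin n",np.median(mid[:,1]).round(4),"rel",round(n-np.median(mid[:,1]),4),"cols",len(mid),"yaw",np.degrees(-f[0]).round(2))
    return p,c,k
E
python3 - <<'E'
from plant import r
from h import *
wlow(r,"pics/w3.png")
E
```

```text
clock 4.55 z 0.0633 F [-0.6  0.7 12.7] tcp n -0.1146 pin n -0.1035 rel -0.0111 cols 8 yaw -3.97
```

View pics/w3.png

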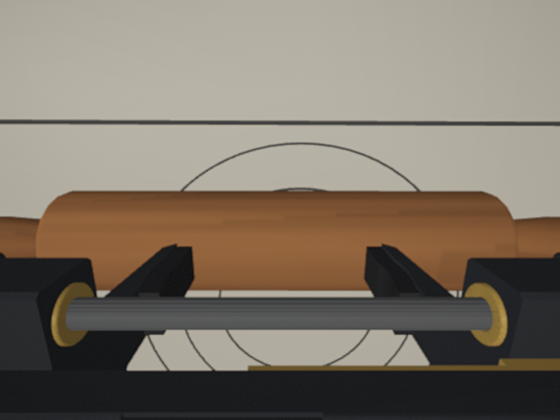

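```bash
cat >> h.py <<'E'
def wtop(r,name=None,p=None):
    c=r.calibration("wrist"); s=r.get_state(); k=wristpose(c,s)
    if p is None: p,d=r.snapshot("wrist")
    if name: cv2.imwrite(name,p[:,:,::-1])
    m=biggest(pinmask(p)*(np.arange(420)<292)[:,None].astype(np.uint8)); mid=[]
    for u in range(100,461,10):
        ys=np.nonzero(m[:,u])[0]
        if len(ys)<20: continue
        o,dd=ray(c,[(u,ys.min()-.5)],**k); dd=dd[0]; o=o.copy()
        vn=dd[:2]@N; vz=dd[2]; t=(.033-o[2])/vz; X=o+dd*t
        mid.append(((X[:2]-PC)@U,(X[:2]-PC)@N-.030*np.hypot(vn,vz)/abs(vz)))
    mid=np.array(mid); f=np.polyfit(mid[:,0],mid[:,1],1); n=float((s['tool_pos'][:2]-PC)@N); pn=np.median(mid[:,1])
    print("clock",round(s['clock'],2),"z",s['tool_pos'][2].round(4),"F",s['contact_force'].round(1),"tcp n",round(n,4),"PIN n",pn.round(4),"rel",round(n-pn,4),"yaw",np.degrees(-f[0]).round(2),len(mid))
    return p,c,k
E
python3 - <<'E'
from plant import r
from h import *
wtop(r,p=cv2.imread("pics/w3.png")[:,:,::-1].copy())
E
```

```text
clock 4.6 z 0.0633 F [ 0.9 -0.6 11.3] tcp n -0.1134 PIN n -0.1129 rel -0.0004 yaw 0.1 32
```

Request:
arm_command:
  plan:
    - [0.0881,0,0,-0.004,0]
    - [0.0881,0,0,-0.006,0]
    - [0.0881,0,0,-0.006,0]
    - [0.0881,0,0,-0.006,0]
    - [0.0881,0,0,-0.003,0]
    - [0.0881,0,0,-0.001,0]
    - [0.0881,0,0,0,0]
    - [0.0881,0,0,0,0]

```text
clock: 5.6
tool_pos: [0.5418, -0.0421, 0.0631]
eef_rot: [0.706, -0.065, -0.703, -0.065]
contact_force: [0.2, -0.1, 9.7]
opening: 1.0
```

Run:
```python
from plant import r
from h import *
wtop(r,"pics/w4.png")
```

```text
clock 5.6 z 0.0631 F [ 0.2 -0.1  9.7] tcp n -0.0886 PIN n -0.1014 rel 0.0128 yaw 0.05 37
```

Request:
arm_command:
  plan:
    - [0.0881,-0.003,0,0,0]
    - [0.0881,-0.009,0,0,0]
    - [0.0881,0,0,0.013,0]
    - [0.0881,0,0,0.014,0]
    - [0.0881,0,0,0,0]

```text
clock: 6.28
tool_pos: [0.5124, -0.0368, 0.074]
eef_rot: [-0.704, 0.065, 0.705, 0.065]
contact_force: [0.7, 0.4, 0.0]
opening: 1.003
```

Run:
```python
from plant import r
from h import *
wtop(r,"pics/w5.png")
```

```text
clock 6.28 z 0.074 F [0.7 0.4 0. ] tcp n -0.1184 PIN n -0.1016 rel -0.0168 yaw 0.12 36
```

Request:
arm_command:
  plan:
    - [0.0881,0.007,0,-0.003,0]
    - [0.0881,0.004,0,0,0]
    - [0.0881,0.001,0,0,0]
    - [0.0881,0.0005,0,0,0]
    - [0.0881,0,0,-0.002,0]
    - [0.0881,0,0,-0.004,0]
    - [0.0881,0,0,-0.006,0]
    - [0.0881,0,0,-0.006,0]
    - [0.0881,0,0,-0.006,0]
    - [0.0881,0,0,-0.006,0]

```text
clock: 7.58
tool_pos: [0.549, -0.0435, 0.0633]
eef_rot: [0.706, -0.066, -0.702, -0.065]
contact_force: [0.4, 0.8, 18.5]
opening: 1.001
```

Request:
arm_command:
  plan:
    - [0.0881,0,0,-0.006,0]
    - [0.0881,0,0,-0.006,0]
    - [0.0881,0,0,-0.006,0]
    - [0.0881,0,0,-0.004,0]
    - [0.0881,0,0,-0.001,0]
    - [0.0881,0,0,0,0]
    - [0.0881,0,0,0,0]

```text
clock: 8.45
tool_pos: [0.5713, -0.0477, 0.0625]
eef_rot: [0.706, -0.066, -0.702, -0.066]
contact_force: [1.8, 0.0, 10.6]
opening: 0.998
```

Run:
```python
from plant import r
from h import *
wtop(r,"pics/w6.png")
```

```text
clock 8.45 z 0.0625 F [ 1.8  0.  10.6] tcp n -0.0585 PIN n -0.0743 rel 0.0158 yaw 0.12 37
```

Request:
arm_command:
  plan:
    - [0.0881,-0.003,0,0,0]
    - [0.0881,-0.01,0,0,0]
    - [0.0881,0,0,0.013,0]
    - [0.0881,0,0,0.013,0]
    - [0.0881,0,0,0,0]

```text
clock: 9.12
tool_pos: [0.542, -0.0423, 0.0743]
eef_rot: [-0.704, 0.065, 0.705, 0.065]
contact_force: [0.5, 0.3, 0.5]
opening: 1.001
```

Run:
```python
from plant import r
from h import *
wtop(r,"pics/w7.png")
```

```text
clock 9.12 z 0.0743 F [0.5 0.3 0.5] tcp n -0.0884 PIN n -0.0753 rel -0.0131 yaw 0.11 36
```

Request:
arm_command:
  plan:
    - [0.0881,0.008,0,0,0]
    - [0.0881,0.004,0,0,0]
    - [0.0881,0.0008,0,0,0]
    - [0.0881,0,0,-0.002,0]
    - [0.0881,0,0,-0.004,0]
    - [0.0881,0,0,-0.006,0]
    - [0.0881,0,0,-0.006,0]
    - [0.0881,0,0,-0.006,0]
    - [0.0881,0,0,-0.006,0]

```text
clock: 10.3
tool_pos: [0.5753, -0.0485, 0.0633]
eef_rot: [0.706, -0.066, -0.702, -0.065]
contact_force: [-0.2, -0.2, 16.2]
opening: 0.999
```

Request:
arm_command:
  plan:
    - [0.0881,0,0,-0.006,0]
    - [0.0881,0,0,-0.006,0]
    - [0.0881,0,0,-0.006,0]
    - [0.0881,0,0,-0.005,0]
    - [0.0881,0,0,-0.002,0]
    - [0.0881,0,0,0,0]
    - [0.0881,0,0,0,0]

```text
clock: 11.18
tool_pos: [0.5993, -0.053, 0.0623]
eef_rot: [0.706, -0.066, -0.703, -0.065]
contact_force: [0.7, -0.9, 7.5]
opening: 1.001
```

Run:
```python
from plant import r
from h import *
wtop(r,"pics/w8.png")
```

```text
clock 11.18 z 0.0623 F [ 0.7 -0.9  7.5] tcp n -0.0301 PIN n -0.0472 rel 0.0171 yaw 0.1 37
```

Request:
arm_command:
  plan:
    - [0.0881,-0.003,0,0,0]
    - [0.0881,-0.009,0,0,0]
    - [0.0881,0,0,0.013,0]
    - [0.0881,0,0,0.013,0]
    - [0.0881,0,0,0,0]

```text
clock: 11.85
tool_pos: [0.5705, -0.0476, 0.0735]
eef_rot: [-0.704, 0.065, 0.705, 0.065]
contact_force: [0.2, -0.5, 0.1]
opening: 1.001
```

Run:
```python
from plant import r
from h import *
wtop(r,"pics/w9.png")
```

```text
clock 11.85 z 0.0735 F [ 0.2 -0.5  0.1] tcp n -0.0593 PIN n -0.0479 rel -0.0114 yaw 0.02 37
```

View pics/w9.png

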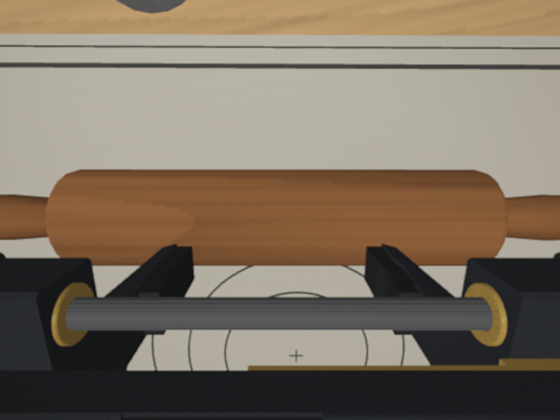

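Request:
arm_command:
  plan:
    - [0.0881,0.007,0,0,0]
    - [0.0881,0.004,0,0,0]
    - [0.0881,0.0008,0,0,0]
    - [0.0881,0,0,-0.002,0]
    - [0.0881,0,0,-0.004,0]
    - [0.0881,0,0,-0.006,0]
    - [0.0881,0,0,-0.006,0]
    - [0.0881,0,0,-0.006,0]
    - [0.0881,0,0,-0.006,0]

```text
clock: 13.02
tool_pos: [0.6036, -0.0538, 0.0633]
eef_rot: [0.706, -0.066, -0.702, -0.065]
contact_force: [0.0, 0.0, 12.6]
opening: 0.997
```

Request:
arm_command:
  plan:
    - [0.0881,0,0,-0.006,0]
    - [0.0881,0,0,-0.004,0]
    - [0.0881,0,0,-0.002,0]
    - [0.0881,0,0,-0.001,0]
    - [0.0881,0,0,0,0]
    - [0.0881,0,0,0,0]

```text
clock: 13.78
tool_pos: [0.6163, -0.0562, 0.0631]
eef_rot: [0.706, -0.066, -0.702, -0.065]
contact_force: [1.4, -0.6, 9.8]
opening: 0.997
```

Run:
```python
from plant import r
from h import *
wtop(r,"pics/w10.png")
```

```text
clock 13.78 z 0.0631 F [ 1.4 -0.6  9.8] tcp n -0.0127 PIN n -0.0255 rel 0.0128 yaw 0.07 37
```

Request:
arm_command:
  plan:
    - [0.0881,-0.003,0,0,0]
    - [0.0881,-0.009,0,0,0]
    - [0.0881,0,0,0.012,0]
    - [0.0881,0,0,0.012,0]
    - [0.0881,0,0,0,0]

```text
clock: 14.45
tool_pos: [0.5893, -0.0511, 0.0737]
eef_rot: [-0.704, 0.065, 0.705, 0.065]
contact_force: [-0.5, 0.0, 0.5]
opening: 0.997
```

Run:
```python
from plant import r
from h import *
p,c,k=wtop(r,"pics/w11.png")
print(wline(p,c,k,.0455,np.linspace(-.1,.13,24)))
```

```text
clock 14.45 z 0.0737 F [-0.5  0.   0.5] tcp n -0.0402 PIN n -0.0258 rel -0.0144 yaw 0.12 37
(24, np.float64(0.0455), np.float64(0.0017))
```

Request:
arm_command:
  plan:
    - [0.0881,0.007,0,0,0]
    - [0.0881,0.004,0,0,0]
    - [0.0881,0.001,0,0,0]
    - [0.0881,0,0,-0.002,0]
    - [0.0881,0,0,-0.004,0]
    - [0.0881,0,0,-0.006,0]
    - [0.0881,0,0,-0.006,0]
    - [0.0881,0,0,-0.006,0]
    - [0.0881,0,0,-0.006,0]

```text
clock: 15.62
tool_pos: [0.6221, -0.0573, 0.0634]
eef_rot: [0.706, -0.066, -0.702, -0.065]
contact_force: [-0.3, 0.3, 11.2]
opening: 1.002
```

Request:
arm_command:
  plan:
    - [0.0881,0,0,-0.006,0]
    - [0.0881,0,0,-0.006,0]
    - [0.0881,0,0,-0.004,0]
    - [0.0881,0,0,-0.002,0]
    - [0.0881,0,0,-0.001,0]
    - [0.0881,0,0,0,0]
    - [0.0881,0,0,0,0]

```text
clock: 16.5
tool_pos: [0.6408, -0.0608, 0.0632]
eef_rot: [0.706, -0.066, -0.702, -0.065]
contact_force: [0.5, -0.2, 9.3]
opening: 1.001
```

Run:
```python
from plant import r
from h import *
p,c,k=wtop(r,"pics/w12.png")
```

```text
clock 16.5 z 0.0632 F [ 0.5 -0.2  9.3] tcp n 0.0122 PIN n -0.0007 rel 0.0128 yaw 0.13 27
```

Request:
arm_command:
  plan:
    - [0.0881,-0.003,0,0,0]
    - [0.0881,-0.01,0,0,0]
    - [0.0881,-0.03,0,0,0]
    - [0.0881,-0.04,0,0,0]
    - [0.0881,-0.04,0,0.02,0]
    - [0.0881,-0.04,0,0.05,0]
    - [0.0881,-0.02,0,0.05,0]
    - [0.0881,0,0,0.05,0]
    - [0.0881,0,0,0,0]

```text
clock: 17.68
tool_pos: [0.4674, -0.0288, 0.2439]
eef_rot: [-0.702, 0.065, 0.706, 0.065]
contact_force: [0.6, 0.2, 0.3]
opening: 1.004
```

Run:
```python
from plant import r
from h import *
us=np.linspace(-.2,.2,21)
for i in range(2):
    p,c,k=wmeas(r,f"pics/w13{i}.png")
    print("near line",wline(p,c,k,-.045,us),"far",wline(p,c,k,.045,us))
p,d=r.snapshot("top"); cv2.imwrite("pics/top9.png",p[:,:,::-1])
p,d=r.snapshot("side"); cv2.imwrite("pics/side9.png",p[:,:,::-1])
```

```text
clock 17.68 tcp [ 0.4674 -0.0288  0.2439] F [0.58 0.23 0.28]
tcp rel panel (n,u) -0.1641 0.0144
PIN n offset from panel -0.0024 yaw rel deg 0.18 u centre 0.0169 len 0.4279 width 0.0523
near line (21, np.float64(-0.0444), np.float64(0.0015)) far (0,)
clock 17.73 tcp [ 0.4709 -0.029   0.2441] F [0.91 0.33 0.02]
tcp rel panel (n,u) -0.1607 0.0149
PIN n offset from panel -0.0002 yaw rel deg 0.15 u centre 0.0172 len 0.4277 width 0.0573
near line (21, np.float64(-0.0445), np.float64(0.0015)) far (0,)
```

View pics/w131.png

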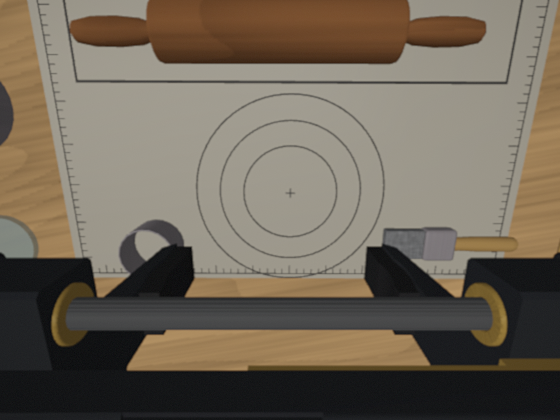

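View pics/top9.png

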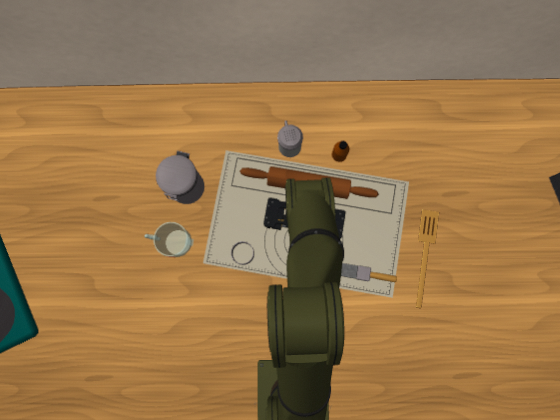

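View pics/side9.png

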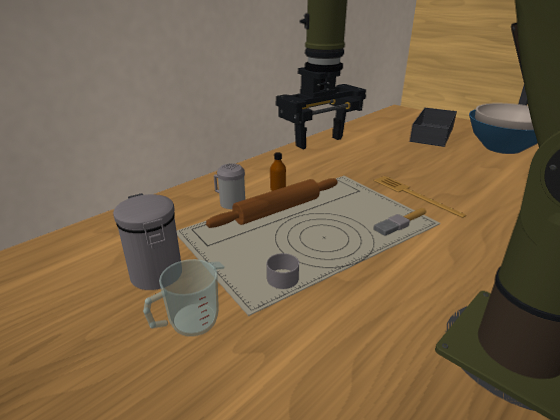

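Run:
```python
from plant import r
from h import *
c=r.calibration("top"); p,_=r.snapshot("top"); m=pinmask(p); w=np.zeros_like(m); w[160:205,230:390]=m[160:205,230:390]
ys,xs=np.nonzero(biggest(w)); P=onz(c,np.c_[xs,ys],.033)[:,:2]; a=(P-PC)@N;b=(P-PC)@U; bm=(b.min()+b.max())/2
for t in np.arange(-.11,.12,.02):
    q=abs(b-bm-t)<.006; print(round(t,2),np.round([a[q].min(),a[q].max(),(a[q].min()+a[q].max())/2],4))
s=r.get_state(); print(s['clock'],abs(s['qd']).max(),s['contact_force'])
# other things moved?
q=np.load("top0.npz")['p']; df=cv2.absdiff(p,q).max(2); 
for n,(x0,y0,x1,y1) in dict(cup=(140,218,195,260),cutter=(228,238,258,268),spat=(410,205,442,310),can=(152,148,205,205),shaker=(272,118,306,156),bottle=(330,138,352,164),brush=(365,262,400,284)).items(): print(n,(df[y0:y1,x0:x1]>40).sum())
```

```text
-0.11 [0.0165 0.0279 0.0222]
-0.09 [0.0134 0.0273 0.0203]
-0.07 [0.0097 0.0272 0.0184]
-0.05 [0.0029 0.0281 0.0155]
-0.03 [0.0059 0.028  0.0169]
-0.01 [-0.029   0.0279 -0.0005]
0.01 [-0.0296  0.0278 -0.0009]
0.03 [-0.0297  0.0278 -0.001 ]
0.05 [-0.0099  0.0091 -0.0004]
0.07 [-0.0121  0.0106 -0.0008]
0.09 [-0.0137  0.0115 -0.0011]
0.11 [-0.0123  0.0114 -0.0004]
17.925 0.005891314602136501 [ 0.28103285  0.24462266 -0.54827651]
cup 0
cutter 0
spat 0
can 0
shaker 0
bottle 0
brush 0
```

Run:
```python
from plant import r
print(r.finish_job())
```

```text
the job is handed in; nothing more can be done
None
```

The rolling pin now lies at rest inside the blank panel, parallel to its long lines, and the printed circles are clear. I handed the job in at about 18 s of the 58 s allowed.

- **How it rolled:** I used two open fingertips resting on top of the barrel, at about 8–19 N in the readings I took. Five short strokes moved it 126 mm, and I lifted clear and went back between strokes. In each stroke the pin advanced about half the fingertip travel, so it rolled rather than dragged.
- **Final position:** The wrist and top views both put the barrel's axis within about 1 mm of the panel's midline. Its yaw relative to the panel is about 0.15°. That leaves about 14–15 mm clear to each long line.
- **Other items:** Comparing before and after top pictures showed no change in the cup, canister, shaker, bottle, spatula, cutter or brush (for the brush, only its handle end was compared). After the last stroke I lifted the gripper clear, and the wrist force read about zero.
- **Checks that fell short:**
  - **First wrist reading:** one taken while the arm was still settling gave −2.4 mm; the next gave −0.2 mm.
  - **Far line:** it was outside the last wrist picture.
  - **Top view:** the arm hid part of the barrel, so that check used only the visible parts.

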